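Find the proud jigsaw piece by touch and press it home

TASK

One of the six middle pieces of the wooden jigsaw on the board stands a few millimetres proud. Take the presser from its stand, feel with its tip from piece to piece (no harder than 12 N, for the flush pieces and the border mar) until you find the high one, and press that one down with the presser until it is fully home. Then put the presser back upright in its stand and let go, keeping your fingers off the puzzle and leaving everything else where it is.

Things in the scene. Friction and masses are not known exactly. Their poses are not given: they have to be found in the camera images.
- board: Wooden puzzle slab 148 x 194 x 16 mm, level, fixed on the table; origin at the centre of its underside, z up. A jigsaw border 28 mm wide surrounds six square pieces at 46 mm pitch (2 in x, 3 in y). Border and flush pieces: face 16 to 17 mm above the table, rigid, marred by over 12 N from the presser. One piece, at any of the six places (not measured), is a stiff fit and stands 3.5 to 5 mm proud.
- proud (a joint): How far the proud piece is pressed in, m: 0 = 5 mm proud, 0.005 = fully home on its stop; starts between 0 and 0.0015. It moves straight down only, does not move below about 15 N, slides slowly at 15 to 20 N and stays where it is left. Does not tell where the piece is.
- presser: Hand presser, 100 mm, 145 g, upright in its stand. From the bottom: round-ended sprung tip 11 mm in diameter that gives 3 N per mm (up to 10 mm), 28 mm showing; sleeve 14 mm in diameter, 24 mm; brass flange 38 mm across, 5 mm thick; red round handle 20 mm in diameter, 43 mm long. Origin at the end of the unpressed tip, z towards the handle. Fingertips just above the flange let it take the thrust.
- presser_tip (a point): The end of the presser's sprung tip; it moves with the tip.
- stand: Dark wooden block 66 x 66 mm, 60 mm high, fixed on the table, with an upright round hole 19 mm in diameter and 57 mm deep in the middle of its top. Origin at the centre of its underside. The presser hangs in the hole with its flange resting on the block's top, its tip then 8 mm above the table.
- spare_grey: Loose grey jigsaw piece, 42 mm square with two tabs, 10 mm thick; bystander.
- spare_yellow: Loose yellow jigsaw piece, 42 mm square with two tabs, 10 mm thick; bystander.
- spare_blue: Loose blue jigsaw piece, 42 mm square with two tabs, 10 mm thick; bystander.
- mug: Blue mug, 80 mm in diameter, 92 mm high; bystander.
- glue: White glue bottle with an orange cap, 54 mm in diameter, 140 mm high; bystander.
- sorter: Grey sorting tray, 130 x 170 mm, 30 mm high; bystander.
- brush: Brush lying on the table; bystander.
- place0 (a point): Middle of one of the six piece places of the board, at the height of the board's face (16 mm above the table); in the board's frame x = -23 mm, y = -46 mm. It is fixed to the board and does not rise with the proud piece.
- place1 (a point): Middle of one of the six piece places of the board, at the height of the board's face (16 mm above the table); in the board's frame x = -23 mm, y = +0 mm. It is fixed to the board and does not rise with the proud piece.
- place2 (a point): Middle of one of the six piece places of the board, at the height of the board's face (16 mm above the table); in the board's frame x = -23 mm, y = +46 mm. It is fixed to the board and does not rise with the proud piece.
- place3 (a point): Middle of one of the six piece places of the board, at the height of the board's face (16 mm above the table); in the board's frame x = +23 mm, y = -46 mm. It is fixed to the board and does not rise with the proud piece.
- place4 (a point): Middle of one of the six piece places of the board, at the height of the board's face (16 mm above the table); in the board's frame x = +23 mm, y = +0 mm. It is fixed to the board and does not rise with the proud piece.
- place5 (a point): Middle of one of the six piece places of the board, at the height of the board's face (16 mm above the table); in the board's frame x = +23 mm, y = +46 mm. It is fixed to the board and does not rise with the proud piece.
Not all that is in view belongs to the job. There is more than one size of the presser; the one meant has the size given above.

How it is judged:
On the way, in this order (a step that is already met when the one before it is completed fails the run):
1. the presser is lifted clear of its stand (z of presser_tip in the frame of stand above 0.062 m), for 0.1 s.
2. the proud piece is pressed home (within 1 mm) with the presser's tip on the puzzle's face (value of joint proud above 0.004 m and z of presser_tip in the frame of board between 0.01 and 0.021 m and x of presser_tip in the frame of board between -0.05 and 0.05 m and y of presser_tip in the frame of board between -0.073 and 0.073 m), for 0.1 s.
At the end, for the whole second after the job is handed in: The formerly proud piece is home (within 1 mm of its stop), and the presser hangs released and at rest in its stand: axis within 6 mm of the hole's, upright within 0.08 rad, flange within 4 mm of the stand's top (value of joint proud above 0.004 m and horizontal distance between presser and stand below 0.006 m and z of presser in the frame of stand below 0.012 m and angle between presser's own z axis and vertical below 0.08 rad and linear speed of presser below 0.02 m/s and contact force between presser and the fingers below 0.1 N); the robot touches nothing.
It fails at once if a flush piece or the border is pressed by the presser with more than 12 N (contact force between presser and board above 12 N).
It fails at once if the fingers press on the puzzle board (contact force between the fingers and board above 2 N).
It fails at once if a bystander is moved by more than 25 mm (distance of any of spare_grey, spare_yellow, spare_blue, mug, glue, sorter, brush from where it was at the start of the episode above 0.025 m).
It also fails if it takes over 61 s, if anything falls off the work surface, if the arm or the gripper's body presses on something with over 40 N, if the wrist force passes 120 N, or if a joint passes its speed limit or range.

ROBOT

A 6-joint arm with a two-finger parallel gripper is mounted at the origin on the work surface. World frame = base frame: x ahead of the robot, y to its left, z up, the work surface at z = 0. Lengths are in m, angles in rad, forces in N, time in s.
With the tool pointing down it reaches from about 0.425 to 0.925 m from the base axis. Payload 12.5 kg.
Tool frame: the origin (TCP) lies between the finger pads; the fingertips stand 14 mm ahead of it and the grasp point (between the pads) lies 5 mm behind it (r.tip_extent is the distance from the TCP to the fingertips, in m); z points along the fingers, y is the line along which they close (so a half turn about z gives the same grasp; the last joint's range is limited). The gripper opens to 85 mm and grips with 20 to 120 N. Pads are 22 mm wide; open, the fingers measure 114 mm over their backs; the gripper's body (76 mm by 85 mm) begins 54 mm behind the grasp point. The pads swing forward as they close: fully open they stand 13 mm farther back than shut.
Start: joints at [1.113, 0.491, 1.559, -0, 1.092, -0.106], TCP at [0.215, 0.587, 0.245] pointing down, gripper open.
Joint ranges: [-3.1, 3.1], [-0.84, 2.19], [0.05, 2.79], [-1.13, 4.28], [0.06, 2.93], [-2.69, 2.69]. Speed limits (rad/s): [2.22, 2.22, 2.79, 3.14, 3.14, 3.14].

INTERFACE

Orientations are given as [roll, pitch, yaw] about the fixed x, y, z axes, in that order (R = Rz(yaw) Ry(pitch) Rx(roll)).
In Python, from plant import r, imaging, order gives the robot as it stands.
- The arm moves only by the shell command python3 -m jog 'ROWS' [OPENING]. ROWS is JSON, a list of rows, each an object with "slide": the shift along the tool's x, y, z in cm, a list of three; "rot": the turn, a rotation vector about the tool's x, y, z in degrees, a list of three. In form: [{"slide": [dx, dy, dz], "rot": [rx, ry, rz]}, ...]. A call has 1 to 20 rows; each row shifts and turns the commanded pose from where the row before left it, along the tool's axes as they then stand; what a row does not reach is not made up. A row lasts 1/8 s, in which the tool goes at most 62.5 mm and 10.7 degrees, less where a joint would pass 70% of its speed; a pose out of reach is approached as far as the arm can. A call with a gripper value outside its range is refused whole. OPENING is the closure, from 0 (fully open) to 1 (shut), set as the call begins (- or left out, the last holds). The fingers move at their own pace and stop on an object; the grip force is fixed at half the most. Time passes only in rows, so rows that do not move let the fingers close. It gives the time, the measured TCP pose, the force, the opening and the grip force at its end, in the units of the state.
- r.observe(): the state, without advancing time (a new reading comes with each control period).
- imaging.capture(name): name is "side" or "top" or "wrist"; returns the picture (420x560x3 uint8, red, green, blue); there is no depth.
- imaging.camera_info(name): a dict with "vfov" (degrees; the focal length in pixels is half the picture's height over the tangent of half this angle, whatever the lens; pixels are square), "cx", "cy" (the principal point, pixels), "k1" (the pictures are not rectified: a ray, as slopes to the right and down, at radius r is drawn at 1 + k1 r^2 times it, then the intrinsics apply), "world_from_camera" (4x4, takes a point from camera to world coordinates). Camera axes: x right, y up, looking along -z (the intrinsics and any distortion apply to the point x, -y, -z); pixel columns grow to the right and rows downward; lengths in m; the calibration is good to about 2 mm. A picture is of the moment at which its call begins: read the wrist's pose just before it. camera_info takes no time and is no camera call; for the wrist camera it gives the pose at the moment of the call.
- order.hand_in(): hands the job in; it is judged then, once.
The state is a dict: "clock": time; "q": joint angles; "qvel": joint speeds; "tau": joint torques, N m; "tcp_pos": TCP position; "tool_rot": TCP orientation; "force": force on the tool from outside, world axes, zero at the start; "ft_torque": the same for the moment, N m; "grip_width": finger opening in m; "grasp_force": force on a finger pad.
Only numpy, scipy, OpenCV 4.12 (cv2) and the standard library are available. Lean on these libraries where they do the work, as an engineer would, in place of code of your own. Each camera call takes 0.05 s, during which the arm holds its last target. There are 200 camera calls.

## Working session

There is one attempt and no reset: what is moved stays moved. The work goes in short steps, Python scripts to look and compute and a shell command to move; the robot and the scene stay as the last step left them, time stands still between calls to the robot, and variables do not carry over. Pictures are saved under pics/ and viewed, at most 13 in all, crops included, and the job is handed in when it is done.

```bash
mkdir -p pics; ls
python3 - <<'E'
from plant import r, imaging
import cv2, numpy as np
for n in ("top","side"):
    im=imaging.capture(n); cv2.imwrite(f"pics/{n}0.png",im[:,:,::-1])
    i=imaging.camera_info(n); print(n,i["vfov"],i["cx"],i["cy"],i["k1"],np.round(i["world_from_camera"],3).tolist())
s=r.observe();print(s["clock"],s["tcp_pos"],s["tool_rot"],s["force"],s["grip_width"])
a=cv2.imread("pics/top0.png")
E
```

```text
pics
top 57.71033273427069 276.6642958362976 210.55995164424974 -0.016295087773291993 [[0.014, 0.984, -0.178, 0.399], [-1.0, 0.016, 0.008, 0.018], [0.01, 0.178, 0.984, 0.975], [0.0, 0.0, 0.0, 1.0]]
side 57.39479971756535 286.4800038407177 215.64199889807026 -0.09179013565355455 [[-0.994, 0.08, -0.076, 0.484], [-0.111, -0.731, 0.673, 0.68], [-0.002, 0.678, 0.735, 0.79], [0.0, 0.0, 0.0, 1.0]]
0.1 [0.21527528 0.58656252 0.24475925] [-3.14054726e+00 -1.37281241e-04  2.78977026e+00] [ 0.28719324 -1.29824029 -0.80847289] 0.08514272657849055
```

View pics/top0.png

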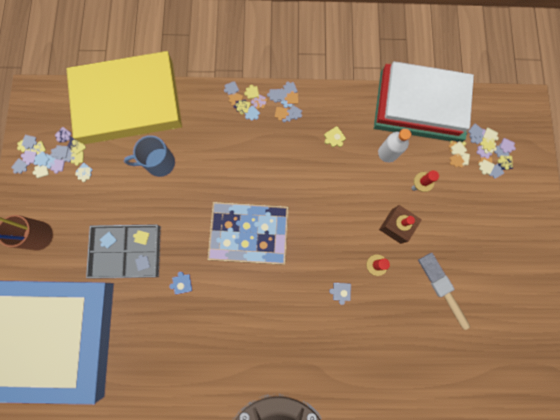

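View pics/side0.png

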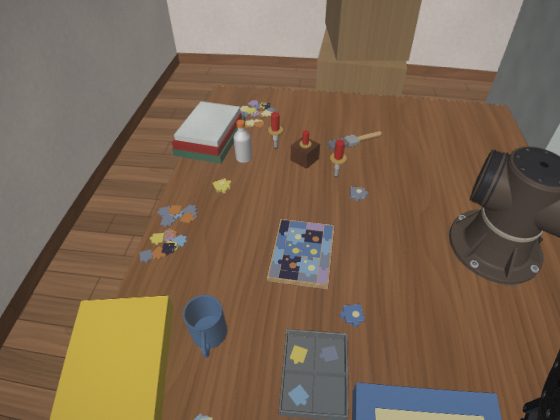

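The top view shows the presser in its dark stand at about px (405,222), with larger decoy pressers at (427,180) and (379,265). The board is at about (248,233). The side view agrees: stand at (305,150), board at (303,252).

```bash
cat > h.py <<'E'
from plant import r, imaging
import cv2, numpy as np
def ray(n,p,i=None):
    i=i or imaging.camera_info(n); f=210/np.tan(np.radians(i["vfov"]/2))
    K=np.array([[f,0,i["cx"]],[0,f,i["cy"]],[0,0,1.]])
    u=cv2.undistortPoints(np.array(p,float).reshape(-1,1,2),K,np.array([i["k1"],0,0,0,0.])).reshape(-1,2)
    T=np.array(i["world_from_camera"]); d=np.c_[u[:,0],-u[:,1],-np.ones(len(u))]@T[:3,:3].T
    return T[:3,3],d
def onz(n,p,z,i=None):
    o,d=ray(n,p,i); return o+d*((z-o[2])/d[:,2:])
def two(p,q):
    (a,d),(b,e)=ray("top",p),ray("side",q); d,e=d[0],e[0]
    s=np.linalg.lstsq(np.c_[d,-e],b-a,rcond=None)[0]; A,B=a+s[0]*d,b+s[1]*e
    return (A+B)/2,np.linalg.norm(A-B)
E
python3 - <<'E'
from h import *
a=cv2.imread("pics/top0.png"); b=cv2.imread("pics/side0.png")
c=np.vstack([np.hstack([cv2.resize(a[195:275,195:300],(420,320),interpolation=2),cv2.resize(a[190:260,360:440],(366,320),interpolation=2)]),
 np.hstack([cv2.resize(b[210:295,260:345],(320,280),interpolation=2),cv2.resize(b[105:185,265:365],(350,280),interpolation=2),np.zeros((280,116,3),np.uint8)])])
cv2.imwrite("pics/crop.png",c)
def comps(im,lo,hi,roi,n,z):
    h=cv2.cvtColor(im,cv2.COLOR_BGR2HSV); m=cv2.inRange(h,lo,hi)
    x0,y0,x1,y1=roi; k=np.zeros_like(m);k[y0:y1,x0:x1]=m[y0:y1,x0:x1]
    _,_,st,ce=cv2.connectedComponentsWithStats(k)
    for s,cc in zip(st[1:],ce[1:]):
        if s[4]>15: print(n,s.tolist(),cc.round(1),onz(n,[cc],z)[0].round(4))
print("red");comps(a,(0,180,90),(6,255,255),(340,150,450,290),"top",.108)
comps(a,(172,180,90),(180,255,255),(340,150,450,290),"top",.108)
comps(b,(0,180,90),(6,255,255),(255,100,360,190),"side",.09)
print("gold");comps(a,(17,130,130),(30,255,255),(340,150,450,290),"top",.065)
comps(b,(14,130,130),(30,255,255),(255,100,360,190),"side",.065)
print("dark");comps(a,(0,0,0),(180,255,60),(370,195,430,250),"top",.06)
E
```

```text
red
top [421, 171, 17, 14, 152] [429.2 177.8] [ 0.6402 -0.3483  0.108 ]
top [402, 216, 12, 10, 75] [408.  220.6] [ 0.537  -0.2929  0.108 ]
top [373, 259, 16, 11, 118] [380.9 264. ] [ 0.4364 -0.2265  0.108 ]
side [303, 131, 5, 13, 39] [304.6 136.4] [ 0.5377 -0.2976  0.09  ]
side [335, 141, 9, 18, 86] [338.5 148.4] [ 0.4329 -0.2486  0.09  ]
gold
side [255, 122, 9, 6, 47] [258.9 124.5] [ 0.6955 -0.3831  0.065 ]
side [300, 141, 11, 7, 32] [304.7 144.4] [ 0.536  -0.2903  0.065 ]
side [330, 153, 17, 11, 83] [337.2 159. ] [ 0.4338 -0.2293  0.065 ]
dark
top [381, 228, 25, 15, 109] [393.1 235. ] [ 0.5088 -0.272   0.06  ]
```

View pics/crop.png

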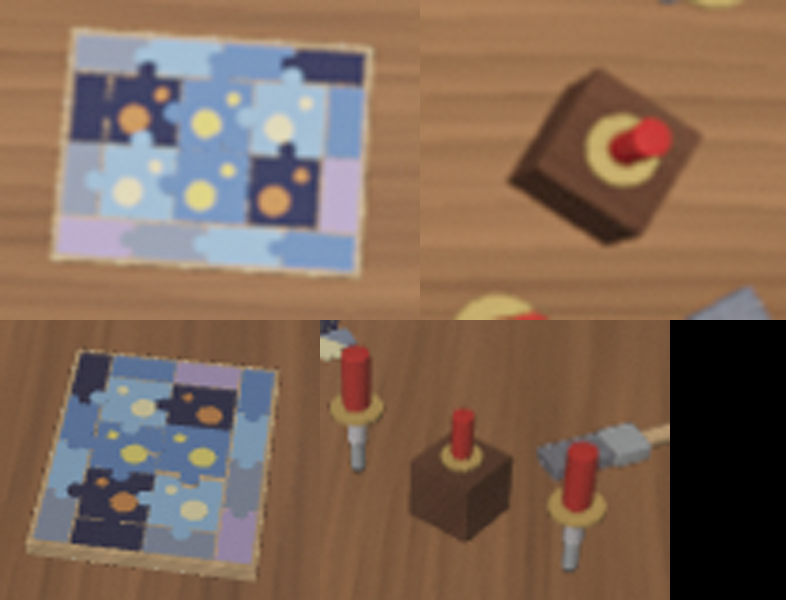

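The crop shows the presser flange at top px (404,223) and side px (305.6,144.4). The board corners are near top px (213,202), (288,206), (284,263) and (208,260).

```bash
cat >> h.py <<'E'
def slide(to,s=None):
    """cm along tool axes to reach world point; uses measured pose"""
    from scipy.spatial.transform import Rotation as R
    s=s or r.observe(); return (R.from_euler("xyz",s["tool_rot"]).as_matrix().T@(np.array(to)-s["tcp_pos"])*100).round(2)
E
python3 - <<'E'
from h import *
print("flange",two((404.3,222.8),(305.6,144.4)),onz("top",[(404.3,222.8)],.065),onz("side",[(305.6,144.4)],.065))
print("htop",two((411.4,220),(305.6,131.6)),onz("top",[(411.4,220)],.108),onz("side",[(305.6,131.6)],.108))
a=np.array([(73,30),(371,46),(358,274),(52,259)])/4+195
w=onz("top",a,.016); print("board",w.round(4).tolist(),w.mean(0))
b=np.array([(78,350),(278,370),(255,572),(28,543)])*85/[320,280]; 
b=np.c_[260+np.array([78,278,255,28])*85/320,210+(np.array([350,370,572,543])-320)*85/280]
w2=onz("side",b,.016); print("side",w2.round(4).tolist(),w2.mean(0))
for p in [(.45,.1,.245),(.536,-.292,.2)]: print(slide(p))
print(r.tip_extent)
E
```

```text
flange (array([ 0.53656416, -0.30117851,  0.05782657]), np.float64(0.0055531604206822205)) [[ 0.53826412 -0.29908605  0.065     ]] [[ 0.53332283 -0.29067556  0.065     ]]
htop (array([ 0.53716953, -0.30160483,  0.10554837]), np.float64(0.0034075273652097115)) [[ 0.53849467 -0.30095428  0.108     ]] [[ 0.53529361 -0.29750167  0.108     ]]
board [[0.5907, 0.1735, 0.016], [0.5833, -0.0177, 0.016], [0.4383, -0.0109, 0.016], [0.4448, 0.1802, 0.016]] [0.51428212 0.08129652 0.016     ]
side [[0.5784, -0.0146, 0.016], [0.4339, -0.0083, 0.016], [0.4426, 0.1858, 0.016], [0.5872, 0.1768, 0.016]] [0.51053876 0.08490582 0.016     ]
[-3.880e+01 -3.759e+01  1.000e-02]
[-60.38 -71.42   4.54]
0.014
```

```bash
python3 -m jog '[{"slide":[-4.3,-4.18,0]},{"slide":[-4.3,-4.18,0]},{"slide":[-4.3,-4.18,0]},{"slide":[-4.3,-4.18,0]},{"slide":[-4.3,-4.18,0]},{"slide":[-4.3,-4.18,0]},{"slide":[-4.3,-4.18,0]},{"slide":[-4.3,-4.18,0]},{"slide":[-4.3,-4.18,0]},{"slide":[-3.1,-4.8,0.6]},{"slide":[-3.1,-4.8,0.6]},{"slide":[-3.1,-4.8,0.6]},{"slide":[-3.1,-4.8,0.6]},{"slide":[-3.1,-4.8,0.6]},{"slide":[-3.1,-4.8,0.6]},{"slide":[-3.1,-4.8,0.6]},{"slide":[0,0,0]},{"slide":[0,0,0]}]' 0
python3 - <<'E'
from h import *
i=imaging.camera_info("wrist"); im=imaging.capture("wrist"); cv2.imwrite("pics/w1.png",im[:,:,::-1])
import pickle; pickle.dump((i,r.observe()),open("w1.pkl","wb"))
print(np.round(i["world_from_camera"],3).tolist(),i["vfov"],i["k1"]); s=r.observe(); print(s["tcp_pos"],s["tool_rot"],s["force"],s["q"])
E
```

```text
[[0.345, -0.895, -0.282, 0.143], [0.939, 0.329, 0.104, 0.613], [-0.0, -0.3, 0.954, 0.372], [0.0, 0.0, 0.0, 1.0]] 58.295904310384174 -0.1049851188244668
[0.215258   0.58657384 0.24487   ] [-3.14073313e+00 -1.17291099e-04  2.78974899e+00] [-0.0689107  -1.06332795 -0.49939982] [ 1.11340329e+00  4.91386983e-01  1.55934770e+00  2.93932436e-05
  1.09172507e+00 -1.05562982e-01]invalid input at $[0]: expected keys slide, rot
```

View pics/w1.png

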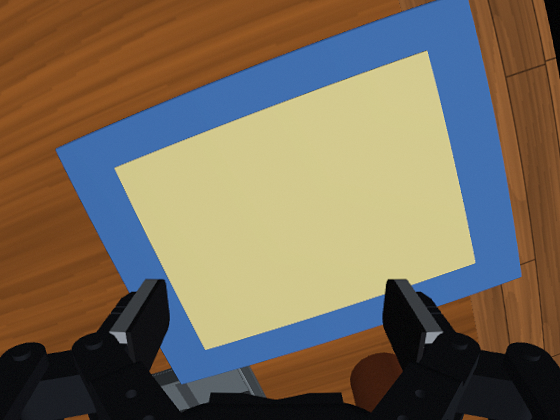

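The move was refused because each row needs both keys, so the arm is still at the start: the wrist view shows only the blue-edged mat. I'll retry with both keys.

```bash
python3 -m jog '[{"slide":[-4.3,-4.18,0],"rot":[0,0,0]},{"slide":[-4.3,-4.18,0],"rot":[0,0,0]},{"slide":[-4.3,-4.18,0],"rot":[0,0,0]},{"slide":[-4.3,-4.18,0],"rot":[0,0,0]},{"slide":[-4.3,-4.18,0],"rot":[0,0,0]},{"slide":[-4.3,-4.18,0],"rot":[0,0,0]},{"slide":[-4.3,-4.18,0],"rot":[0,0,0]},{"slide":[-4.3,-4.18,0],"rot":[0,0,0]},{"slide":[-4.3,-4.18,0],"rot":[0,0,0]},{"slide":[-3.1,-4.8,0.6],"rot":[0,0,0]},{"slide":[-3.1,-4.8,0.6],"rot":[0,0,0]},{"slide":[-3.1,-4.8,0.6],"rot":[0,0,0]},{"slide":[-3.1,-4.8,0.6],"rot":[0,0,0]},{"slide":[-3.1,-4.8,0.6],"rot":[0,0,0]},{"slide":[-3.1,-4.8,0.6],"rot":[0,0,0]},{"slide":[-3.1,-4.8,0.6],"rot":[0,0,0]},{"slide":[0,0,0],"rot":[0,0,0]},{"slide":[0,0,0],"rot":[0,0,0]}]' 0
python3 - <<'E'
from h import *
i=imaging.camera_info("wrist"); im=imaging.capture("wrist"); cv2.imwrite("pics/w2.png",im[:,:,::-1])
import pickle; pickle.dump((i,r.observe()),open("w1.pkl","wb"))
s=r.observe(); print(s["clock"],s["tcp_pos"],s["tool_rot"],s["force"],s["q"])
E
```

```text
clock: 2.4
tcp_pos: [0.5366, -0.2896, 0.2029]
tool_rot: [3.141, -0.001, 2.789]
force: [-0.3, 0.5, -0.4]
grip_width: 0.0856
grasp_force: 0.0
2.45 [ 0.5366988  -0.2890224   0.20319706] [ 3.14119083e+00 -6.82266876e-04  2.79027711e+00] [-0.11965951  0.3641049  -0.02325735] [-6.02393346e-01  5.12849997e-01  1.64521927e+00  2.63809000e-04
  9.84284111e-01 -1.82202008e+00]
```

View pics/w2.png

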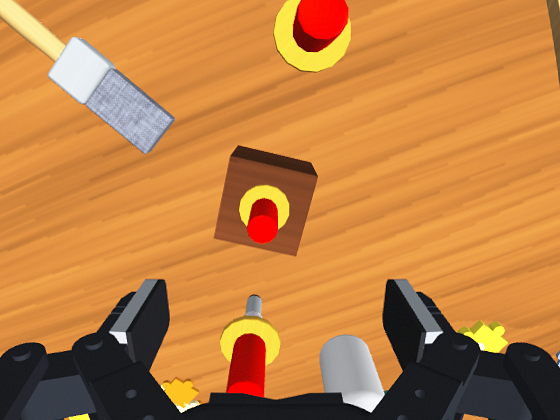

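The wrist view shows the presser in its stand, flange centre near px (265,208), handle top (262,229) and stand top corners about (234,158), (315,177), (297,256) and (215,238). A decoy and the glue bottle are at the lower edge.

```bash
cat >> h.py <<'E'
def meas(fn,i,roi):
    a=cv2.imread(fn); h=cv2.cvtColor(a,cv2.COLOR_BGR2HSV); x0,y0,x1,y1=roi
    def big(lo,hi):
        m=cv2.inRange(h,lo,hi); k=np.zeros_like(m); k[y0:y1,x0:x1]=m[y0:y1,x0:x1]
        return max(cv2.findContours(k,0,2)[0],key=cv2.contourArea)
    y=big((22,150,120),(35,255,255)); R=big((0,200,238),(5,255,255))
    ye=cv2.fitEllipse(cv2.convexHull(y)); re=cv2.fitEllipse(R)
    print("flange",ye, onz("wrist",[ye[0]],.065,i)); print("htop",re,onz("wrist",[re[0]],.108,i))
E
python3 - <<'E'
from h import *; import pickle
i,s=pickle.load(open("w1.pkl","rb"))
meas("pics/w2.png",i,(200,140,330,270))
c=onz("wrist",[(234,158),(315,177),(297,256),(215,238)],.06,i); print(c.round(4).tolist(),c.mean(0))
print("decoy",onz("wrist",[(250,340),(245,390)],.08,i), onz("wrist",[(345,350)],.14,i),onz("wrist",[(313,30)],.065,i))
E
```

```text
flange ((263.91949462890625, 208.5592498779297), (47.83203887939453, 49.83299255371094), 90.84478759765625) [[ 0.53755923 -0.29932564  0.065     ]]
htop ((262.19073486328125, 228.99093627929688), (27.25287437438965, 28.771223068237305), 86.5658187866211) [[ 0.53794228 -0.2993348   0.108     ]]
[[0.4957, -0.3068, 0.06], [0.5292, -0.2563, 0.06], [0.5842, -0.2894, 0.06], [0.5481, -0.3438, 0.06]] [ 0.53930477 -0.29910129  0.06      ]
decoy [[ 0.6312486  -0.3462113   0.08      ]
 [ 0.67732698 -0.3690566   0.08      ]] [[ 0.61860255 -0.27484082  0.14      ]] [[ 0.43391352 -0.22587774  0.065     ]]
```

Run:
```python
from h import *
print(slide((.5378,-.2993,.083)))
print(onz("top",[(405,134)],.14),onz("top",[(388,158)],.0))
```

```text
[-0.47 -0.93 12.02]
[[ 0.7356162 -0.2842944  0.14     ]] [[ 0.72312728 -0.2858619   0.        ]]
```

```bash
python3 -m jog '[{"slide":[-0.47,-0.93,1],"rot":[0,0,0]},{"slide":[0,0,3],"rot":[0,0,0]},{"slide":[0,0,3],"rot":[0,0,0]},{"slide":[0,0,3],"rot":[0,0,0]},{"slide":[0,0,2],"rot":[0,0,0]},{"slide":[0,0,0],"rot":[0,0,0]},{"slide":[0,0,0],"rot":[0,0,0]}]' 0 && python3 -m jog '[{"slide":[0,0,0],"rot":[0,0,0]},{"slide":[0,0,0],"rot":[0,0,0]},{"slide":[0,0,0],"rot":[0,0,0]},{"slide":[0,0,0],"rot":[0,0,0]},{"slide":[0,0,0],"rot":[0,0,0]},{"slide":[0,0,0],"rot":[0,0,0]}]' 1
```

```text
clock: 3.32
tcp_pos: [0.5385, -0.3003, 0.0839]
tool_rot: [-3.141, 0.001, 2.79]
force: [-0.7, -0.8, -0.4]
grip_width: 0.0853
grasp_force: 0.0
clock: 4.08
tcp_pos: [0.5382, -0.3004, 0.0837]
tool_rot: [-3.142, 0.0, 2.79]
force: [-0.8, 0.6, 5.5]
grip_width: 0.0185
grasp_force: 58.4
```

```bash
python3 -m jog '[{"slide":[0,0,-0.5],"rot":[0,0,0]},{"slide":[0,0,-1.5],"rot":[0,0,0]},{"slide":[0,0,-3],"rot":[0,0,0]},{"slide":[0,0,-3],"rot":[0,0,0]},{"slide":[0,0,-3],"rot":[0,0,0]},{"slide":[0,0,0],"rot":[0,0,0]},{"slide":[0,0,0],"rot":[0,0,0]}]'
python3 - <<'E'
from h import *
c=np.array([.5125,.083]); t=-.039; R=np.array([[np.cos(t),-np.sin(t)],[np.sin(t),np.cos(t)]])
for k,p in enumerate([(-23,-46),(-23,0),(-23,46),(23,-46),(23,0),(23,46)]):
    w=c+R@np.array(p)/1000; print(k,w.round(4),slide((*w,.12)))
im=imaging.capture("side"); cv2.imwrite("pics/s1.png",cv2.resize(im[40:180,220:400,::-1],(720,560),interpolation=2))
E
```

```text
clock: 4.95
tcp_pos: [0.5378, -0.3001, 0.1929]
tool_rot: [3.141, -0.001, 2.79]
force: [0.7, 0.0, -1.4]
grip_width: 0.0185
grasp_force: 58.6
0 [0.4877 0.0379] [16.35 30.    7.31]
1 [0.4895 0.0839] [17.76 34.38  7.31]
2 [0.4913 0.1299] [19.18 38.75  7.31]
3 [0.5337 0.0361] [11.97 31.41  7.31]
4 [0.5355 0.0821] [13.39 35.79  7.31]
5 [0.5373 0.1281] [14.8  40.17  7.31]
```

View pics/s1.png

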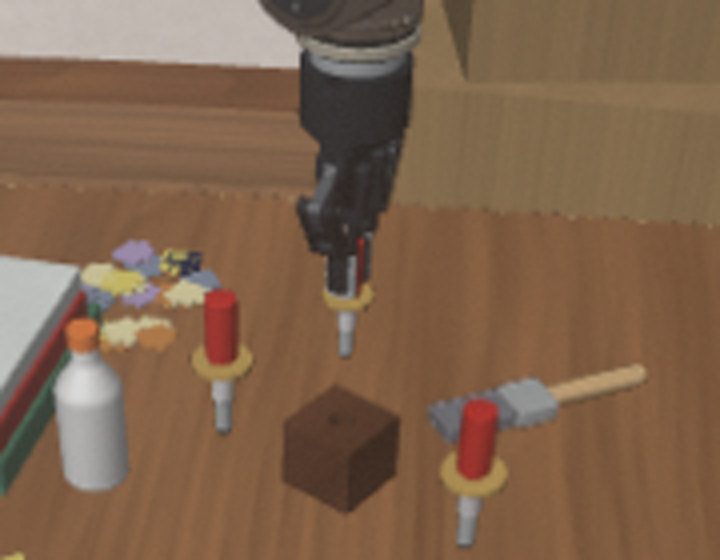

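The side crop shows the presser held upright above the empty hole at crop px (343,420). Next I move over place 0.

```bash
python3 -m jog '[{"slide":[2.73,5,0],"rot":[0,0,0]},{"slide":[2.73,5,0],"rot":[0,0,0]},{"slide":[2.73,5,0],"rot":[0,0,0]},{"slide":[2.73,5,1],"rot":[0,0,0]},{"slide":[2.73,5,2],"rot":[0,0,0]},{"slide":[2.73,5,2],"rot":[0,0,0]},{"slide":[0,0,2],"rot":[0,0,0]},{"slide":[0,0,1],"rot":[0,0,0]},{"slide":[0,0,0],"rot":[0,0,0]},{"slide":[0,0,0],"rot":[0,0,0]}]'
python3 - <<'E'
from h import *
print(slide((.4877,.0379,.0912)))
im=imaging.capture("side"); cv2.imwrite("pics/s2.png",cv2.resize(im[150:300,230:400,::-1],(680,600),interpolation=2))
E
```

```text
clock: 6.25
tcp_pos: [0.4881, 0.0371, 0.1136]
tool_rot: [3.141, 0.0, 2.789]
force: [-0.4, -0.4, -0.8]
grip_width: 0.0189
grasp_force: 58.8
[0.06 0.06 2.24]
```

View pics/s2.png

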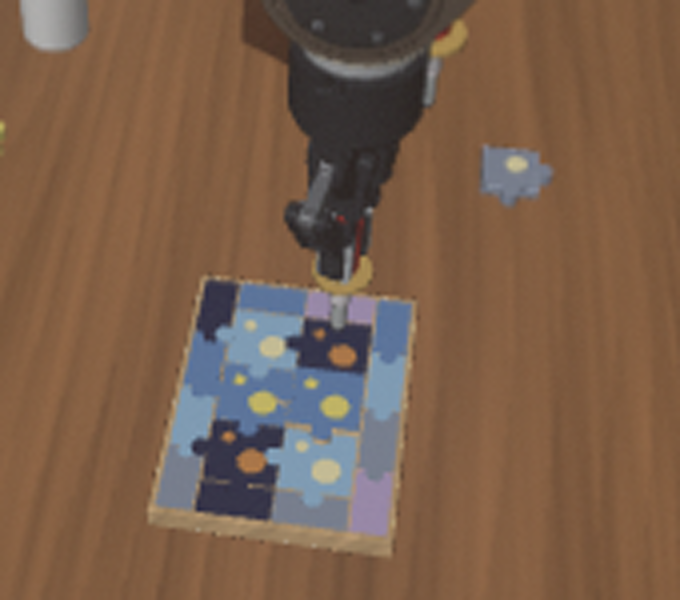

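The side view shows the tip above place 0, the dark corner piece at crop px (335,345). I'll lower it to feel.

```bash
python3 -m jog '[{"slide":[0,0,1],"rot":[0,0,0]},{"slide":[0,0,0.7],"rot":[0,0,0]},{"slide":[0,0,0.25],"rot":[0,0,0]},{"slide":[0,0,0.15],"rot":[0,0,0]},{"slide":[0,0,0],"rot":[0,0,0]},{"slide":[0,0,0],"rot":[0,0,0]}]'; python3 -m jog '[{"slide":[0,0,0.1],"rot":[0,0,0]},{"slide":[0,0,0],"rot":[0,0,0]},{"slide":[0,0,0],"rot":[0,0,0]}]'
```

```text
clock: 7.05
tcp_pos: [0.4878, 0.0378, 0.0924]
tool_rot: [3.141, 0.0, 2.79]
force: [-0.2, 0.2, -0.9]
grip_width: 0.0188
grasp_force: 58.8
clock: 7.42
tcp_pos: [0.4878, 0.0378, 0.0913]
tool_rot: [3.141, 0.0, 2.79]
force: [-1.3, 0.2, -0.0]
grip_width: 0.0186
grasp_force: 58.8
```

```bash
python3 -m jog '[{"slide":[0,0,0.1],"rot":[0,0,0]},{"slide":[0,0,0],"rot":[0,0,0]},{"slide":[0,0,0],"rot":[0,0,0]}]';  python3 -m jog '[{"slide":[0,0,0.1],"rot":[0,0,0]},{"slide":[0,0,0],"rot":[0,0,0]},{"slide":[0,0,0],"rot":[0,0,0]}]'
```

```text
clock: 7.8
tcp_pos: [0.4879, 0.0377, 0.0904]
tool_rot: [3.141, 0.0, 2.79]
force: [0.2, 0.1, 1.7]
grip_width: 0.0187
grasp_force: 58.8
clock: 8.18
tcp_pos: [0.4879, 0.0378, 0.0894]
tool_rot: [3.141, 0.0, 2.79]
force: [0.4, 0.3, 4.5]
grip_width: 0.0185
grasp_force: 58.9
```

```bash
python3 -m jog '[{"slide":[0,0,-1.1],"rot":[0,0,0]},{"slide":[0.7,2.19,0],"rot":[0,0,0]},{"slide":[0.7,2.19,0],"rot":[0,0,0]},{"slide":[0,0,0],"rot":[0,0,0]},{"slide":[0,0,0.7],"rot":[0,0,0]},{"slide":[0,0,0.3],"rot":[0,0,0]},{"slide":[0,0,0],"rot":[0,0,0]},{"slide":[0,0,0],"rot":[0,0,0]}]'
```

```text
clock: 9.18
tcp_pos: [0.4902, 0.0833, 0.0908]
tool_rot: [3.141, 0.001, 2.789]
force: [-1.7, 5.1, 12.1]
grip_width: 0.0185
grasp_force: 60.1
```

```bash
python3 -m jog '[{"slide":[0,0,0.0],"rot":[0,0,0]},{"slide":[0,0,0],"rot":[0,0,0]}]';  python3 -m jog '[{"slide":[0,0,0.2],"rot":[0,0,0]},{"slide":[0,0,0],"rot":[0,0,0]},{"slide":[0,0,0],"rot":[0,0,0]}]'
```

```text
clock: 9.43
tcp_pos: [0.4902, 0.0833, 0.0909]
tool_rot: [3.141, 0.001, 2.789]
force: [-0.5, 3.2, 12.1]
grip_width: 0.0191
grasp_force: 60.1
clock: 9.8
tcp_pos: [0.4902, 0.0833, 0.0889]
tool_rot: [3.141, 0.001, 2.789]
force: [-0.8, 3.8, 13.9]
grip_width: 0.0185
grasp_force: 60.1
```

```bash
python3 -m jog '[{"slide":[0,0,0.2],"rot":[0,0,0]},{"slide":[0,0,0],"rot":[0,0,0]},{"slide":[0,0,0],"rot":[0,0,0]}]';  python3 -m jog '[{"slide":[0,0,0.1],"rot":[0,0,0]},{"slide":[0,0,0],"rot":[0,0,0]},{"slide":[0,0,0],"rot":[0,0,0]},{"slide":[0,0,0],"rot":[0,0,0]}]'
python3 - <<'E'
from h import *
im=imaging.capture("side"); cv2.imwrite("pics/s3.png",cv2.resize(im[150:300,230:400,::-1],(680,600),interpolation=2))
E
```

```text
clock: 10.18
tcp_pos: [0.4902, 0.0833, 0.0869]
tool_rot: [3.141, 0.001, 2.789]
force: [-0.4, 3.9, 13.3]
grip_width: 0.0187
grasp_force: 60.2
clock: 10.68
tcp_pos: [0.4902, 0.0833, 0.0861]
tool_rot: [3.14, 0.001, 2.789]
force: [-2.1, 2.8, 15.7]
grip_width: 0.0186
grasp_force: 60.2
```

View pics/s3.png

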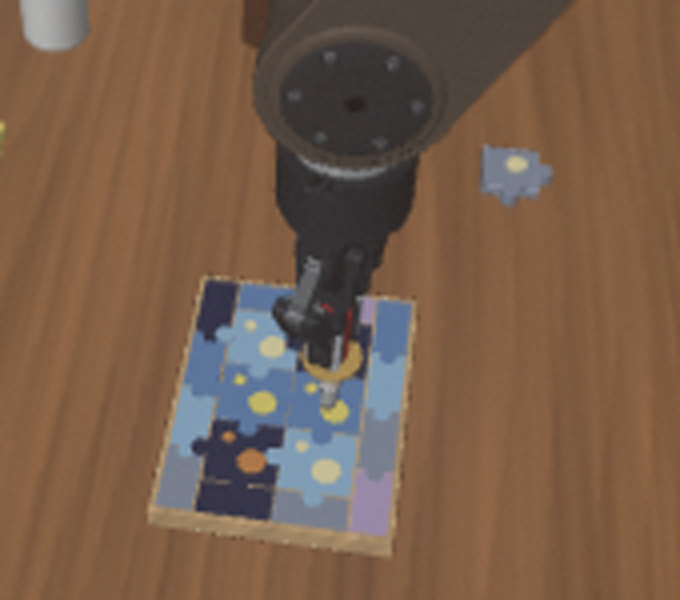

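The side view shows the presser on the middle piece, place 1, with the tip at crop px (330,400). Force is rising again as the piece nears its stop, so I'll press a little further.

```bash
python3 -m jog '[{"slide":[0,0,0.15],"rot":[0,0,0]},{"slide":[0,0,0],"rot":[0,0,0]},{"slide":[0,0,0],"rot":[0,0,0]},{"slide":[0,0,0],"rot":[0,0,0]}]';  python3 -m jog '[{"slide":[0,0,0.1],"rot":[0,0,0]},{"slide":[0,0,0],"rot":[0,0,0]},{"slide":[0,0,0],"rot":[0,0,0]},{"slide":[0,0,0],"rot":[0,0,0]},{"slide":[0,0,0],"rot":[0,0,0]},{"slide":[0,0,0],"rot":[0,0,0]},{"slide":[0,0,0],"rot":[0,0,0]},{"slide":[0,0,0],"rot":[0,0,0]}]'
```

```text
clock: 11.22
tcp_pos: [0.4903, 0.0833, 0.0848]
tool_rot: [3.14, 0.002, 2.789]
force: [-1.7, 3.7, 18.6]
grip_width: 0.019
grasp_force: 60.5
clock: 12.22
tcp_pos: [0.4903, 0.0833, 0.0839]
tool_rot: [3.14, 0.002, 2.789]
force: [-3.1, 3.6, 20.9]
grip_width: 0.0187
grasp_force: 60.6
```

```bash
python3 -m jog '[{"slide":[0,0,-0.6],"rot":[0,0,0]},{"slide":[0,0,-0.7],"rot":[0,0,0]},{"slide":[0,0,0],"rot":[0,0,0]},{"slide":[0,0,0],"rot":[0,0,0]}]';  python3 -m jog '[{"slide":[0,0,0.4],"rot":[0,0,0]},{"slide":[0,0,0.2],"rot":[0,0,0]},{"slide":[0,0,0],"rot":[0,0,0]},{"slide":[0,0,0],"rot":[0,0,0]}]'; python3 -m jog '[{"slide":[0,0,0.1],"rot":[0,0,0]},{"slide":[0,0,0],"rot":[0,0,0]},{"slide":[0,0,0],"rot":[0,0,0]}]'
```

```text
clock: 12.72
tcp_pos: [0.4895, 0.0834, 0.0954]
tool_rot: [-3.141, -0.001, 2.789]
force: [-0.1, -0.2, -0.7]
grip_width: 0.0187
grasp_force: 58.7
clock: 13.22
tcp_pos: [0.4898, 0.0837, 0.0899]
tool_rot: [3.142, 0.0, 2.79]
force: [-0.4, -0.7, 5.0]
grip_width: 0.0186
grasp_force: 59.3
clock: 13.6
tcp_pos: [0.4898, 0.0837, 0.089]
tool_rot: [3.141, 0.0, 2.79]
force: [-1.0, -0.9, 7.2]
grip_width: 0.0184
grasp_force: 59.5
```

```bash
python3 -m jog '[{"slide":[0,0,0.3],"rot":[0,0,0]},{"slide":[0,0,0.2],"rot":[0,0,0]},{"slide":[0,0,0],"rot":[0,0,0]},{"slide":[0,0,0],"rot":[0,0,0]}]';  python3 -m jog '[{"slide":[0,0,0.1],"rot":[0,0,0]},{"slide":[0,0,0],"rot":[0,0,0]},{"slide":[0,0,0],"rot":[0,0,0]},{"slide":[0,0,0],"rot":[0,0,0]},{"slide":[0,0,0],"rot":[0,0,0]},{"slide":[0,0,0],"rot":[0,0,0]},{"slide":[0,0,0],"rot":[0,0,0]},{"slide":[0,0,0],"rot":[0,0,0]}]'; python3 -m jog '[{"slide":[0,0,-0.6],"rot":[0,0,0]},{"slide":[0,0,-2],"rot":[0,0,0]},{"slide":[0,0,-4],"rot":[0,0,0]},{"slide":[0,0,-4],"rot":[0,0,0]},{"slide":[0,0,0],"rot":[0,0,0]},{"slide":[0,0,0],"rot":[0,0,0]}]'
python3 - <<'E'
from h import *
print(slide((.538,-.3002,.193)))
im=imaging.capture("side"); cv2.imwrite("pics/s4.png",cv2.resize(im[120:300,230:400,::-1],(567,600),interpolation=2))
E
```

```text
clock: 14.1
tcp_pos: [0.4901, 0.0837, 0.0848]
tool_rot: [3.141, 0.001, 2.79]
force: [-2.6, -1.6, 18.9]
grip_width: 0.0187
grasp_force: 60.7
clock: 15.1
tcp_pos: [0.4901, 0.0837, 0.084]
tool_rot: [3.141, 0.002, 2.79]
force: [-3.6, -2.8, 20.9]
grip_width: 0.0186
grasp_force: 60.9
clock: 15.85
tcp_pos: [0.4893, 0.0837, 0.1881]
tool_rot: [-3.141, -0.001, 2.79]
force: [-0.1, 0.2, -0.5]
grip_width: 0.0183
grasp_force: 58.7
[-17.8  -34.36  -0.5 ]
```

View pics/s4.png

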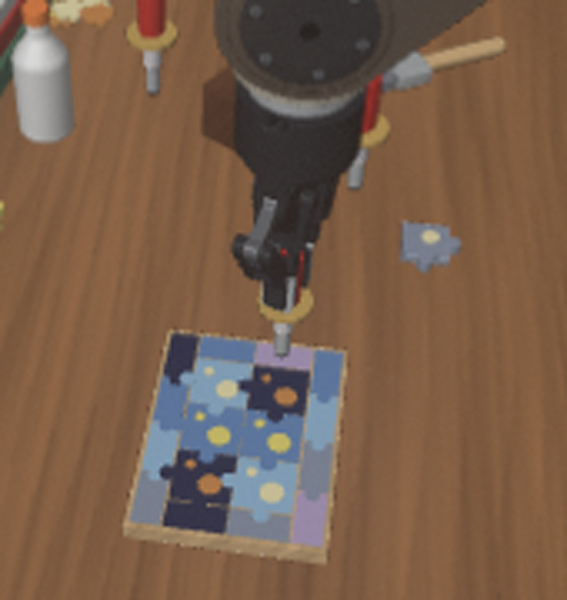

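The side view shows the presser still upright in the gripper, and the second press gave the same forces, so the piece is on its stop. I'll return over the stand.

```bash
python3 -m jog '[{"slide":[-2.54,-4.91,-0.07],"rot":[0,0,0]},{"slide":[-2.54,-4.91,-0.07],"rot":[0,0,0]},{"slide":[-2.54,-4.91,-0.07],"rot":[0,0,0]},{"slide":[-2.54,-4.91,-0.07],"rot":[0,0,0]},{"slide":[-2.54,-4.91,-0.07],"rot":[0,0,0]},{"slide":[-2.54,-4.91,-0.07],"rot":[0,0,0]},{"slide":[-2.54,-4.91,-0.07],"rot":[0,0,0]},{"slide":[0,0,0],"rot":[0,0,0]},{"slide":[0,0,0],"rot":[0,0,0]},{"slide":[0,0,0],"rot":[0,0,0]}]'
python3 - <<'E'
from h import *
print(slide((.538,-.3002,.193)))
i=imaging.camera_info("side")
h=onz("side",[(305.75,145)],.06); print(h)
im=imaging.capture("wrist"); cv2.imwrite("pics/w3.png",im[:,:,::-1])
E
```

```text
clock: 17.15
tcp_pos: [0.5381, -0.2991, 0.1931]
tool_rot: [3.141, -0.001, 2.791]
force: [0.7, 0.3, -0.8]
grip_width: 0.0181
grasp_force: 59.0
[-0.03 -0.11  0.01]
[[ 0.53295942 -0.29432308  0.06      ]]
```

View pics/w3.png

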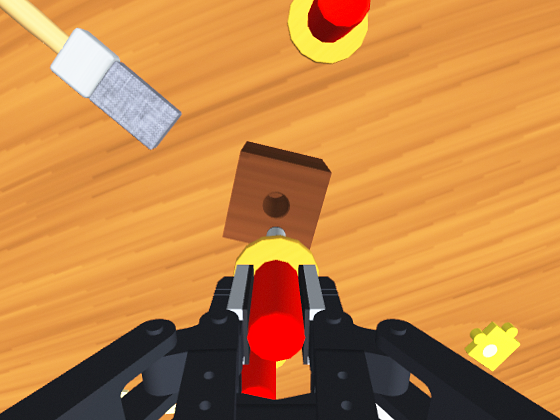

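The wrist view shows the hole at px (276,204), in line with the held presser's flange and handle at column 276. I'll lower it into the hole.

```bash
python3 -m jog '[{"slide":[0,-0.1,2],"rot":[0,0,0]},{"slide":[0,0,2.5],"rot":[0,0,0]},{"slide":[0,0,0.5],"rot":[0,0,0]},{"slide":[0,0,0.5],"rot":[0,0,0]},{"slide":[0,0,0.5],"rot":[0,0,0]},{"slide":[0,0,0],"rot":[0,0,0]},{"slide":[0,0,0],"rot":[0,0,0]}]'; python3 -m jog '[{"slide":[0,0,1],"rot":[0,0,0]},{"slide":[0,0,1],"rot":[0,0,0]},{"slide":[0,0,0],"rot":[0,0,0]}]'
```

```text
clock: 18.08
tcp_pos: [0.538, -0.3012, 0.1341]
tool_rot: [-3.142, 0.001, 2.79]
force: [0.9, 0.2, -1.6]
grip_width: 0.0189
grasp_force: 59.0
clock: 18.45
tcp_pos: [0.5374, -0.3009, 0.1124]
tool_rot: [3.141, -0.002, 2.79]
force: [0.2, 0.4, -1.4]
grip_width: 0.0187
grasp_force: 59.0
```

Tip is in the hole with no side force.

```bash
python3 -m jog '[{"slide":[0,0,1],"rot":[0,0,0]},{"slide":[0,0,1],"rot":[0,0,0]},{"slide":[0,0,0.5],"rot":[0,0,0]},{"slide":[0,0,0.2],"rot":[0,0,0]},{"slide":[0,0,0],"rot":[0,0,0]},{"slide":[0,0,0],"rot":[0,0,0]}]'
```

```text
clock: 19.2
tcp_pos: [0.538, -0.3012, 0.0869]
tool_rot: [-3.142, 0.0, 2.79]
force: [-0.2, -0.0, -1.6]
grip_width: 0.0185
grasp_force: 59.0
```

```bash
python3 -m jog '[{"slide":[0,0,0.2],"rot":[0,0,0]},{"slide":[0,0,0.1],"rot":[0,0,0]},{"slide":[0,0,0],"rot":[0,0,0]},{"slide":[0,0,0],"rot":[0,0,0]},{"slide":[0,0,0],"rot":[0,0,0]}]'; python3 -m jog '[{"slide":[0,0,0],"rot":[0,0,0]},{"slide":[0,0,0],"rot":[0,0,0]},{"slide":[0,0,0],"rot":[0,0,0]},{"slide":[0,0,0],"rot":[0,0,0]},{"slide":[0,0,0],"rot":[0,0,0]},{"slide":[0,0,0],"rot":[0,0,0]},{"slide":[0,0,0],"rot":[0,0,0]}]' 0; python3 -m jog '[{"slide":[0,0,-1],"rot":[0,0,0]},{"slide":[0,0,-3],"rot":[0,0,0]},{"slide":[0,0,-4],"rot":[0,0,0]},{"slide":[0,0,-4],"rot":[0,0,0]},{"slide":[0,0,0],"rot":[0,0,0]},{"slide":[0,0,0],"rot":[0,0,0]},{"slide":[0,0,0],"rot":[0,0,0]}]'
python3 - <<'E'
from h import *
i=imaging.camera_info("wrist"); im=imaging.capture("wrist"); cv2.imwrite("pics/w4.png",im[:,:,::-1])
meas("pics/w4.png",i,(200,120,330,290))
E
```

```text
clock: 19.82
tcp_pos: [0.5378, -0.3011, 0.0836]
tool_rot: [3.141, -0.0, 2.79]
force: [-0.1, -0.1, -0.8]
grip_width: 0.0186
grasp_force: 59.4
clock: 20.7
tcp_pos: [0.5378, -0.3011, 0.0837]
tool_rot: [3.142, -0.0, 2.79]
force: [0.7, -0.9, -1.0]
grip_width: 0.0856
grasp_force: 0.0
clock: 21.58
tcp_pos: [0.5375, -0.3009, 0.2027]
tool_rot: [3.141, -0.002, 2.79]
force: [0.3, -0.7, -0.3]
grip_width: 0.0855
grasp_force: 0.0
flange ((275.45587158203125, 202.55075073242188), (48.77379608154297, 49.82950210571289), 86.92393493652344) [[ 0.53702333 -0.30111784  0.065     ]]
htop ((275.6634216308594, 221.85098266601562), (27.539087295532227, 29.04964828491211), 76.76347351074219) [[ 0.53727838 -0.30111986  0.108     ]]
```

View pics/w4.png

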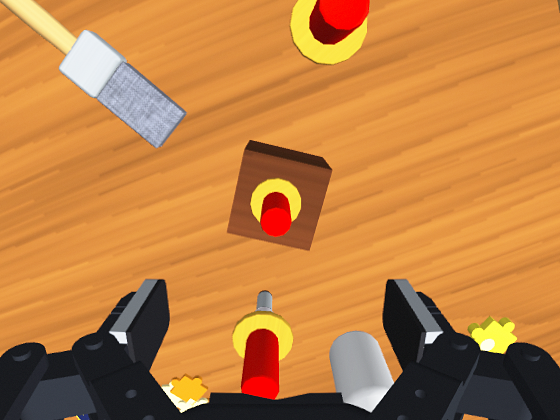

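The presser sits upright in its stand, flange px (275,203) and handle top (276,222), both at the same world position. The gripper is open and clear.

```bash
python3 -c "
from plant import order
print(order.hand_in())"
```

```text
the job is handed in; nothing more can be done
None
```

I found the proud piece at place 1, pressed it down until it stopped giving, put the presser back upright in its stand and let go, then handed the job in at about 21.6 s; hand-in returned no verdict.

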